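# Feed the lid press and hold it down

## Task

Feed the three tins, one behind the other, into single file between the guide rails of the lid press, upright and closed up, so that the first stands against the end stop under the ram. Then bring the press lever all the way down to its stop, so that the ram pushes the first tin's lid fully home, and keep it held at the bottom for a good three seconds while the seal takes. Finish with the lever still held down, do not let go, and leave the other things on the bench where they are.

Things in the scene. Friction and masses are not known exactly. Their poses are not given: they have to be found in the camera images.
- press: Grey bench-top lever press bolted to the bench, with its feed lane; placed and slightly turned anew each time. Origin: on the bench top (z 0) on the ram axis, where the first tin's centre belongs. x points across the lane away from the robot, y along the lane to its mouth, z up. Column 40 mm square at x = 105 mm, foot plate 10 mm thick, x 45 to 180 mm, y within 65 mm.
- lane (a point): Middle of the feed lane, 58 mm along press y from the press origin, on the bench, which is the lane's floor. Two aluminium guide rails, 20 mm tall, 5 mm thick, inner faces 66 mm apart, run from y = -34 to +150 mm. End stop across the lane: face at y = -29 mm, 30 mm tall. Three tins closed up against it have their centres at y = 0, 58 and 116 mm.
- mouth (a point): Middle of the lane's open end on the bench, 212 mm along press y from the press origin. From y = 150 mm to here the rails (20 mm tall) flare out at 0.4 rad each, to a mouth about 119 mm wide. A tin pinched and dragged can dig in and tip: push it, or carry it just clear of the bench; it may push the tins before it along the lane.
- head (a point): Underside of the press head on the ram axis, 122 mm above the bench. The head is 46 mm wide (press y within 23 mm) and reaches up to 168 mm, the lever above it is 33 mm wide: a gripper pushing tins must stay clear of them.
- hinge (a point): Lever hinge, at press x = 90 mm, y = 0, z = 205 mm; its axis runs along press y. From here the lever runs over the ram towards the robot.
- lever (a joint): Press lever, rad: 0 = up (spring return: it rises there when let go), sloping up 0.25 rad from the hinge towards the robot; 0.333 = down on its stop, sloping down 0.083 rad. It drives the ram 0.09 m per rad. Push needed at the handle: about 3 N to start, 6 N at the bottom with nothing under the ram, 18 to 21 N with a tin.
- grip (a point): Black round rubber grip on the lever, 28 mm thick, 110 mm long along its x axis (which points along the lever to the hinge). Origin: middle of the grip on its axis, 240 mm from the hinge; 264 mm above the bench with the lever up, 185 mm with it down, on an arc about the hinge. Can be pinched from above across the lever or pressed from above.
- presser: Spring-loaded round foot under the ram, 46 mm across, rubber-faced. Origin: centre of its underside, 86 mm above the bench with the lever up. It meets the lid after 18 mm of ram travel; its spring (5 N per mm) yields, so that at the lever's stop it bears on a seated lid with about 35 N. The lid goes home between about 0.25 and 0.31 rad of lever.
- tin1: Round push-lid tin of bare tinplate, full, about 0.2 kg (one of three alike): 58 mm across, body 60 mm tall, upright. Origin: centre of its underside, z up. The lid, a bare disc 47 mm across, sits loosely in its mouth, its top 68 mm above the bench (63 mm once home). The tins start beyond the lane's mouth, to the left and nearer the robot, centres at least 100 mm apart.
- tin2: Round push-lid tin of bare tinplate, full, about 0.2 kg (one of three alike): 58 mm across, body 60 mm tall, upright. Origin: centre of its underside, z up. The lid, a bare disc 47 mm across, sits loosely in its mouth, its top 68 mm above the bench (63 mm once home). The tins start beyond the lane's mouth, to the left and nearer the robot, centres at least 100 mm apart.
- tin3: Round push-lid tin of bare tinplate, full, about 0.2 kg (one of three alike): 58 mm across, body 60 mm tall, upright. Origin: centre of its underside, z up. The lid, a bare disc 47 mm across, sits loosely in its mouth, its top 68 mm above the bench (63 mm once home). The tins start beyond the lane's mouth, to the left and nearer the robot, centres at least 100 mm apart.
- lid1 (a joint): How far the lid of tin1 has been pushed down into its mouth, m: 0 = loose, 5 mm proud (as at the start); 0.005 = fully home. It needs about 22 N straight down on the lid and then stays where it is.
- lid2 (a joint): How far the lid of tin2 has been pushed down into its mouth, m: 0 = loose, 5 mm proud (as at the start); 0.005 = fully home. It needs about 22 N straight down on the lid and then stays where it is.
- lid3 (a joint): How far the lid of tin3 has been pushed down into its mouth, m: 0 = loose, 5 mm proud (as at the start); 0.005 = fully home. It needs about 22 N straight down on the lid and then stays where it is.
- screwdriver: Screwdriver lying on the bench to the right of the press, about 200 mm long; not to be disturbed.
- thinner: Closed white plastic bottle of 68 mm diameter, 160 mm tall, standing beyond the tins, far left; not to be disturbed. Origin: centre of its underside.
- jar: Amber glass screw-top jar with a black cap, of 64 mm diameter, 75 mm tall, standing on the near side between the lever and the tins; not to be disturbed. Origin: centre of its underside.
There are look-alikes about, which are no part of the job. What is shaped like the tin2 but green or turquoise is not meant.

How it is judged:
By the outcome, as a careful person would: the job done as asked, in the order asked, and still so for the second after the job is handed in, while the arm keeps its last pose, push and grip.
It also fails if it takes over 72 s, if anything falls off the work surface, if the arm or the gripper's body presses on something with over 40 N, if the wrist force passes 120 N, or if a joint passes its speed limit or range.

## Robot

A 6-joint arm with a two-finger parallel gripper is mounted at the origin on the work surface. World frame = base frame: x ahead of the robot, y to its left, z up, the work surface at z = 0. Lengths are in m, angles in degrees, forces in N, time in s.
With the tool pointing down it reaches from about 0.3 to 0.875 m from the base axis. Payload 6.4 kg.
Tool frame: the origin (TCP) lies at the very end of the fingers, on their centre line; the grasp point (between the pads) lies 19 mm behind it (env.grip_depth is the distance from the TCP to the grasp point, in m); z points along the fingers, y is the direction in which the jaws open and shut (so a half turn about z gives the same grasp; the last joint's range is limited). The gripper opens to 85 mm and grips with 20 to 120 N. Pads are 22 mm wide; open, the fingers measure 114 mm over their backs; the gripper's body (76 mm by 85 mm) begins 54 mm behind the grasp point. The pads swing forward as they close: fully open they stand 13 mm farther back than shut.
Start: joints at [63.237, 10.359, 92.074, -0, 77.567, -11.82], TCP at [0.148, 0.556, 0.231] pointing down, gripper open.
Joint ranges: [-171.53, 171.53], [-51.25, 118.39], [17.06, 147.69], [-65.23, 245.23], [0, 150.52], [-178.68, 178.68]. Speed limits (degrees/s): [147.25, 147.25, 172.46, 180, 180, 180].

## Interface

Orientations are given as [roll, pitch, yaw] about the fixed x, y, z axes, in that order (R = Rz(yaw) Ry(pitch) Rx(roll)).
In Python, from station import env gives the robot as it stands.
- The arm moves only by the tool carry_out, never from a script. Its argument "targets" is a list of rows, each a list of 3 entries, a list of its own where there are three numbers: the turn, a rotation vector about the tool's x, y, z in rad, then the shift along the tool's x, y, z in m, then the finger opening in m, from 0 to 0.0854. A call has 1 to 20 rows; each row is the pose to reach, as a shift and turn from the pose commanded when the call began, along the tool's axes at that moment; what a row does not reach only later rows make up. A row lasts 1/10 s, in which the tool goes at most 50 mm and 8.59 degrees, less where a joint would pass 70% of its speed; a pose out of reach is approached as far as the arm can. A call with a gripper value outside its range is refused whole. The fingers move at their own pace and stop on an object; "newtons" is the grip in N (left out, the last holds). Time passes only in rows, so rows that repeat a pose let the fingers close. It gives the time, the measured TCP pose, the force and the opening at its end, in the units of the state.
- env.get_obs(): the state, without advancing time (a new reading comes with each control period).
- env.snapshot(name): name is "scene" or "side" or "wrist"; returns (picture, depth): 400x640x3 uint8, red, green, blue; 400x640 float32, m along the optical axis (not along the pixel's ray), 0 where there is no reading.
- env.camera_params(name): a dict with "mtx" (3x3 intrinsics, pixels), "D" ([k1, k2, p1, p2, k3] as OpenCV has them; the pictures are not rectified), "rvec" (rotation vector, rad) and "tvec" (3), from world to camera coordinates, as OpenCV has them. Camera axes: x right, y down, z forward; pixel columns grow to the right and rows downward; lengths in m; the calibration is good to about 2 mm. A picture is of the moment at which its call begins: read the wrist's pose just before it. camera_params takes no time and is no camera call; for the wrist camera it gives the pose at the moment of the call.
- env.close_job(): hands the job in, once; it reports no verdict.
The state is a dict: "t": time; "qpos": joint angles; "qvel": joint speeds; "joint_efforts": joint torques, N m; "tool_pos": TCP position; "tcp_rot": TCP orientation; "wrist_force": force on the tool from outside, world axes, zero at the start; "torque": the same for the moment, N m; "finger_gap": opening from 0.0 (shut) to 1.0 (fully open).
Only numpy, scipy, OpenCV 4.12 (cv2) and the standard library are available. Lean on these libraries where they do the work, as an engineer would, in place of code of your own. Each camera call takes 0.05 s, during which the arm holds its last target. There are 200 camera calls.

## Working session

There is one attempt and no reset: what is moved stays moved. The work goes in short steps, Python scripts to look and compute and a tool call to move; the robot and the scene stay as the last step left them, time stands still between calls to the robot, and variables do not carry over. Pictures are saved under pics/ and viewed, about 8 in all and at most 12, crops included, and the job is handed in when it is done.

Besides the shell and the picture viewer there is one more tool, called after ">>>" by a JSON object that holds its "op" and its "data", one argument or row to a line. carry_out: Moves the arm, as the interface text tells. Its arguments: {"type":"object","properties":{"targets":{"type":"array"},"newtons":{"type":"number"}},"required":["targets"]}

```bash
mkdir -p pics; ls
cat > h.py <<'E'
import numpy as np, cv2
from station import env
def cam(n):
    p=env.camera_params(n); R=cv2.Rodrigues(np.array(p['rvec'],float))[0]
    return np.array(p['mtx'],float),np.array(p['D'],float),R,np.array(p['tvec'],float).ravel()
def snap(n,f):
    c=cam(n); im,d=env.snapshot(n); cv2.imwrite(f'pics/{f}.png',im[:,:,::-1]); np.savez(f'pics/{f}.npz',im=im,d=d,K=c[0],D=c[1],R=c[2],t=c[3]); return im,d
def load(f):
    z=np.load(f'pics/{f}.npz'); return z
def ray(z,u,v):
    x=cv2.undistortPoints(np.array([[[u,v]]],float),z['K'],z['D'])[0,0]
    return -z['R'].T@z['t'], z['R'].T@np.array([x[0],x[1],1.])
def atz(z,u,v,h):
    o,r=ray(z,u,v); return o+r*(h-o[2])/r[2]
def cloud(z):
    d=z['d']; v,u=np.mgrid[:400,:640]; x=cv2.undistortPoints(np.stack([u,v],-1).reshape(-1,1,2).astype(float),z['K'],z['D'])[:,0]
    P=np.c_[x,np.ones(len(x))]*d.reshape(-1,1); return ((P-z['t'])@z['R']).reshape(400,640,3)
def proj(z,P):
    return cv2.projectPoints(np.array(P,float).reshape(-1,1,3),cv2.Rodrigues(z['R'])[0],z['t'],z['K'],z['D'])[0][:,0]
E
python3 - <<'E'
from h import *
for n in("scene","side","wrist"): snap(n,n+"0")
print(env.get_obs(), env.grip_depth)
for n in("scene","side"):
    z=load(n+"0"); print(n,-z['R'].T@z['t'], z['R'][2])
a=[cv2.imread(f'pics/{n}0.png') for n in("scene","side")]
cv2.imwrite('pics/both.png',np.vstack(a)[:, :])
E
```

```text
pics
{'t': 0.15, 'qpos': array([ 6.32385092e+01,  1.03931481e+01,  9.21176486e+01, -1.46144621e-03,
        7.75661919e+01, -1.18197099e+01]), 'qvel': array([-0.05491933, -0.1957966 , -0.24202682,  0.06068791, -0.07946083,
       -0.04696037]), 'joint_efforts': array([ 8.43141206e-04, -4.45258534e+01, -3.51686239e+01, -2.20523698e-04,
        5.88053808e-03, -1.27620218e-06]), 'tool_pos': array([0.14805432, 0.55518668, 0.23058811]), 'tcp_rot': array([-1.79924352e+02, -1.43732903e-02,  1.65058525e+02]), 'wrist_force': array([-0.64928836,  0.97251763,  0.25490459]), 'torque': array([-0.04550836, -0.03042293,  0.02065038]), 'finger_gap': 1.0001436995874} 0.0187
scene [1.14136574 0.53222181 1.16991346] [-0.43726869 -0.39573033 -0.80758504]
side [ 0.39725408 -1.21161451  1.11351448] [ 0.11596451  0.79055916 -0.60130562]
```

View pics/scene0.png

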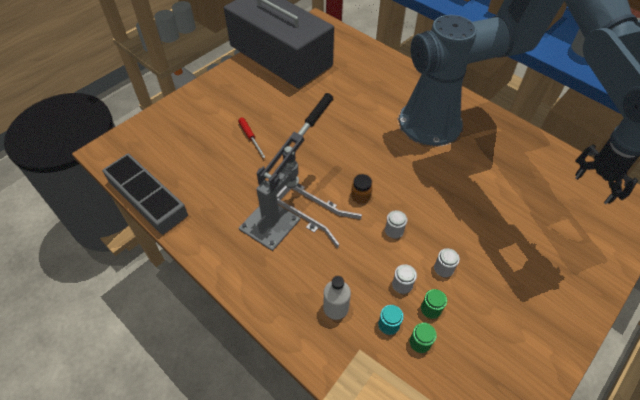

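View pics/side0.png

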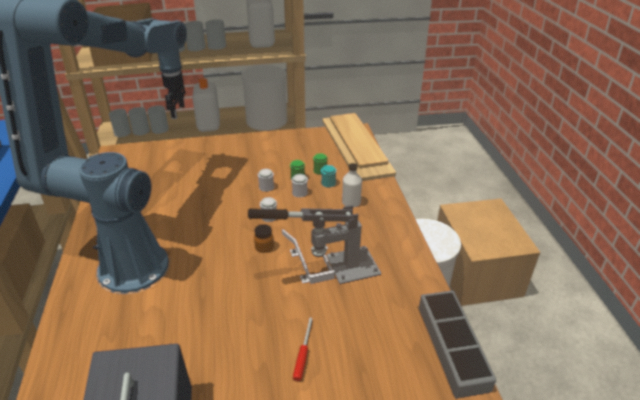

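Run:
```python
from h import *
z=load('scene0');s=load('side0')
P=cloud(z);Q=cloud(s)
for n,(u,v) in dict(t1=(396,218),t2=(404,272),t3=(447,256),jar=(362,182),th=(338,283)).items():
    print(n,P[v,u].round(3))
for n,C,zz in(("sc",P,z),("si",Q,s)):
    h=C[...,2]; m=((h>.056)&(h<.075)&(C[...,0]>.3)&(C[...,0]<.85)&(C[...,1]>-.1)&(C[...,1]<.7)).astype(np.uint8)
    k,l,st,c=cv2.connectedComponentsWithStats(m)
    for i in range(1,k):
        if st[i,4]>40:
            q=C[l==i]; mm=(q.max(0)+q.min(0))/2; print(n,c[i].round(),st[i,4],mm.round(3),np.ptp(q,0).round(3),np.median(zz['im'][l==i],0))
# grid: view ortho
A=np.vstack([P.reshape(-1,3),Q.reshape(-1,3)]);col=np.vstack([z['im'].reshape(-1,3),s['im'].reshape(-1,3)])
im=cv2.resize(z['im'][80:300,220:480,::-1],None,fx=3,fy=2.7,interpolation=cv2.INTER_CUBIC)
im=cv2.resize(z['im'][85:285,225:485,::-1],None,fx=3,fy=3,interpolation=cv2.INTER_CUBIC)
cv2.imwrite('pics/crop.png',im)
```

```text
t1 [0.451 0.184 0.067]
t2 [0.575 0.305 0.071]
t3 [0.455 0.361 0.068]
jar [0.422 0.033 0.075]
th [0.75  0.226 0.16 ]
sc [363. 184.] 182 [0.419 0.035 0.066] [0.054 0.052 0.018] [43.5 42.  42. ]
sc [268. 217.] 89 [ 0.694 -0.087  0.065] [0.069 0.024 0.018] [51. 53. 52.]
sc [396. 219.] 266 [0.45  0.184 0.065] [0.057 0.056 0.016] [181. 185. 178.]
sc [448. 257.] 321 [0.45  0.365 0.066] [0.058 0.057 0.019] [189. 192. 185.]
sc [405. 274.] 343 [0.571 0.308 0.065] [0.059 0.056 0.017] [197. 201. 195.]
sc [436. 299.] 374 [0.576 0.41  0.065] [0.056 0.057 0.018] [ 70. 160.  88.]
sc [335. 307.] 74 [0.758 0.229 0.066] [0.043 0.051 0.018] [87. 87. 83.]
sc [391. 315.] 401 [0.688 0.353 0.065] [0.059 0.058 0.018] [ 62. 176. 170.]
sc [424. 334.] 406 [0.669 0.442 0.065] [0.058 0.058 0.017] [ 74. 163.  92.]
si [319. 157.] 108 [0.669 0.439 0.065] [0.055 0.062 0.018] [ 75. 143.  73.]
si [297. 164.] 114 [0.575 0.403 0.065] [0.055 0.059 0.019] [ 72. 142.  71.]
si [328. 170.] 125 [0.685 0.35  0.065] [0.054 0.061 0.019] [ 67. 147. 137.]
si [265. 174.] 132 [0.45  0.36  0.065] [0.054 0.058 0.019] [175.5 167.  154. ]
si [299. 179.] 130 [0.569 0.305 0.065] [0.054 0.058 0.017] [161.5 159.  149. ]
si [351. 191.] 79 [0.742 0.206 0.065] [0.062 0.04  0.019] [134. 128. 114.]
si [268. 203.] 153 [0.445 0.181 0.065] [0.052 0.054 0.018] [185. 174. 159.]
si [263. 235.] 79 [0.417 0.015 0.065] [0.055 0.036 0.019] [68. 50. 35.]
```

View pics/crop.png

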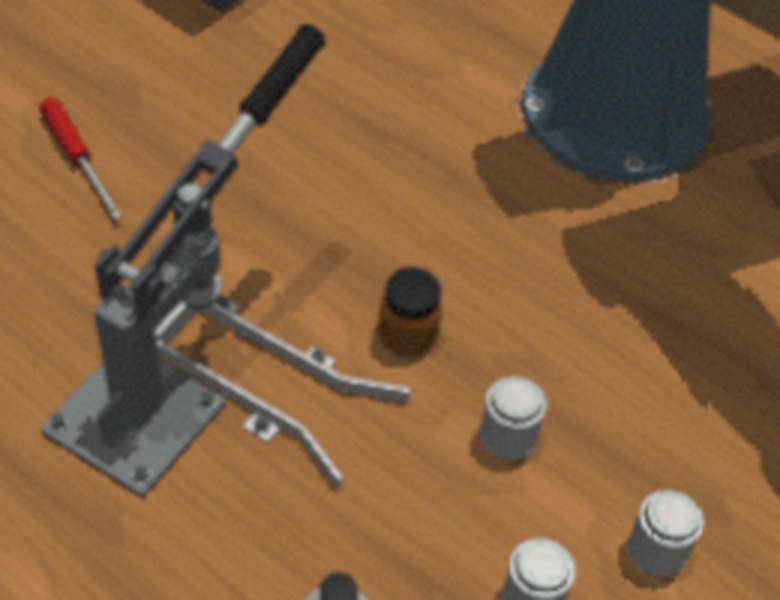

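Run:
```python
from h import *
from scipy.optimize import least_squares
z=load('scene0')
M=np.array([[-35.5,150,20],[35.5,150,20],[-61.5,212,20],[61.5,212,20],[180,-65,10],[180,65,10],[45,65,10]])/1000
pk=np.array([[342,379],[302,430],[408,393],[338,482],[43,432],[143,492],[224,403]])/3+[225,85]
def T(p,M):
    c,s=np.cos(p[2]),np.sin(p[2]); return np.c_[p[0]+c*M[:,0]-s*M[:,1],p[1]+s*M[:,0]+c*M[:,1],M[:,2]]
r=least_squares(lambda p:(proj(z,T(p,M))-pk).ravel(),[.55,-.05,0],loss='soft_l1')
print(r.x,np.degrees(r.x[2]),r.fun.reshape(-1,2).round(1))
# side/scene cloud fit of rail tops
for n in('scene0','side0'):
    C=cloud(load(n)); L=C.reshape(-1,3); c,s=np.cos(r.x[2]),np.sin(r.x[2]);d=L-[*r.x[:2],0]
    l=np.c_[c*d[:,0]+s*d[:,1],-s*d[:,0]+c*d[:,1],d[:,2]]
    for sg in(-1,1):
        m=(abs(l[:,0]-sg*.0355)<.012)&(l[:,1]>.04)&(l[:,1]<.14)&(l[:,2]>.016)&(l[:,2]<.026); q=l[m]
        if len(q)>5: print(n,sg,len(q),np.polyfit(q[:,1],q[:,0],1), q[:,0].mean())
    m=(abs(l[:,1])<.03)&(l[:,0]<-.09)&(l[:,0]>-.22)&(l[:,2]>.22)&(l[:,2]<.31);q=l[m];print('grip',len(q),q.min(0),q.max(0),q.mean(0))
print(T(r.x,np.array([[0,0,0],[0,.058,0],[0,.116,0],[0,.212,0],[-.15,0,.264]])).round(4))
```

```text
[ 0.57604849 -0.11248664  0.13978914] 8.009327802928018 [[ 0.1  0.6]
 [-0.1 -0. ]
 [ 0.3 -0.1]
 [ 0.7 -0.5]
 [-2.  -0.4]
 [-0.6  1.8]
 [ 0.6 -0.8]]
scene0 -1 56 [ 0.00622013 -0.03842847] -0.03786466049534672
scene0 1 60 [0.00015283 0.03349846] 0.03351247798918553
grip 378 [-0.19715584 -0.01432723  0.24126137] [-0.09022287  0.01624646  0.29327519] [-0.14081328  0.0037567   0.27233415]
side0 -1 40 [-0.00185125 -0.03989356] -0.0400594100093245
grip 413 [-0.20145439 -0.02019637  0.24053718] [-0.09039032  0.01145905  0.29464497] [-0.14738453 -0.00964786  0.27226083]
[[ 0.576  -0.1125  0.    ]
 [ 0.568  -0.0551  0.    ]
 [ 0.5599  0.0024  0.    ]
 [ 0.5465  0.0974  0.    ]
 [ 0.4275 -0.1334  0.264 ]]
```

```bash
cat >> h.py <<'E'
from scipy.spatial.transform import Rotation as Ro
def pose(x,y,z,yaw,pit=0): return np.array([x,y,z]),Ro.from_euler('xyz',[180,pit,yaw],degrees=True)
def rel(a,b):
    (p,R),(q,S)=a,b; print('turn',(R.inv()*S).as_rotvec().round(4).tolist(),'shift',R.inv().apply(q-p).round(4).tolist())
E
python3 - <<'E'
from h import *
rel(pose(.148,.556,.231,165.057),pose(.52,.12,.30,98))
E
```

```text
turn [0.0, -0.0, 1.1704] shift [-0.4718, -0.3253, -0.069]
```

>>> {"op": "carry_out", "data": {
  "targets": [
    [[0,0,0.09],[-0.03,-0.02,-0.069],0.0854],
    [[0,0,1.1704],[-0.4718,-0.3253,-0.069],0.0854],
    [[0,0,1.1704],[-0.4718,-0.3253,-0.069],0.0854],
    [[0,0,1.1704],[-0.4718,-0.3253,-0.069],0.0854],
    [[0,0,1.1704],[-0.4718,-0.3253,-0.069],0.0854],
    [[0,0,1.1704],[-0.4718,-0.3253,-0.069],0.0854],
    [[0,0,1.1704],[-0.4718,-0.3253,-0.069],0.0854],
    [[0,0,1.1704],[-0.4718,-0.3253,-0.069],0.0854],
    [[0,0,1.1704],[-0.4718,-0.3253,-0.069],0.0854],
    [[0,0,1.1704],[-0.4718,-0.3253,-0.069],0.0854],
    [[0,0,1.1704],[-0.4718,-0.3253,-0.069],0.0854],
    [[0,0,1.1704],[-0.4718,-0.3253,-0.069],0.0854],
    [[0,0,1.1704],[-0.4718,-0.3253,-0.069],0.0854],
    [[0,0,1.1704],[-0.4718,-0.3253,-0.069],0.0854],
    [[0,0,1.1704],[-0.4718,-0.3253,-0.069],0.0854],
    [[0,0,1.1704],[-0.4718,-0.3253,-0.069],0.0854]
  ]
}}

```text
t: 1.75
tool_pos: [0.5194, 0.1208, 0.3002]
tcp_rot: [-180.0, -0.0, 98.1]
wrist_force: [-1.0, -0.4, 0.1]
finger_gap: 1.002
```

Run:
```python
from h import *
snap('wrist','w1'); o=env.get_obs(); print(o['tool_pos'],o['tcp_rot'],o['qpos'],o['wrist_force'])
z=load('w1');print(-z['R'].T@z['t'],z['R'][2])
print(proj(z,[[.449,.183,.068],[.57,.307,.068],[.516,.031,.02],[.484,.09,.02]]))
```

```text
[0.51946632 0.1208749  0.30036113] [ 1.79998345e+02 -7.83134273e-03  9.81166519e+01] [ 3.34028189e-01  2.04009059e+00  9.31919921e+01  8.01666661e-03
  8.47673385e+01 -7.78335466e+00] [ 0.91089002 -0.55450401  0.08979394]
[0.5090191  0.19636386 0.44258904] [ 0.04158535 -0.29560843 -0.95440364]
[[266.22874708 105.38616932]
 [391.73484819   0.40230906]
 [308.20847748 219.92388537]
 [290.90763984 177.67959906]]
```

View pics/w1.png

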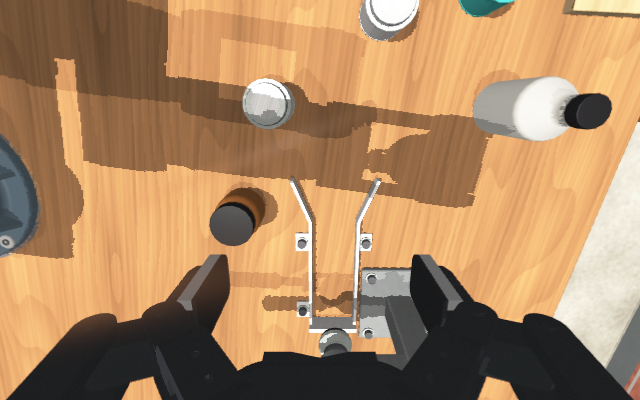

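Run:
```python
from h import *
im=cv2.imread('pics/w1.png')[170:338,230:400]; cv2.imwrite('pics/c1.png',cv2.resize(im,None,fx=3.5,fy=3.5,interpolation=cv2.INTER_CUBIC))
```

```text
(no output)
```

View pics/c1.png

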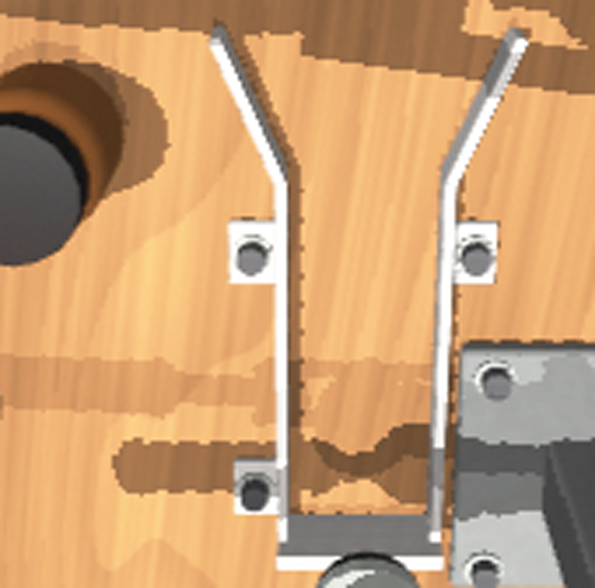

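Run:
```python
from h import *
from scipy.optimize import least_squares
z=load('w1')
M=np.array([[-35.5,150,20],[35.5,150,20],[-61.5,212,20],[61.5,212,20],[-35.5,-32,20],[35.5,-32,20],[45,65,10]])/1000
pk=np.array([[281,182],[450,182],[217,38],[519,38],[283,538],[435,538],[461,350]])/3.5+[230,170]-.36
def T(p,M):
    c,s=np.cos(p[2]),np.sin(p[2]); return np.c_[p[0]+c*M[:,0]-s*M[:,1],p[1]+s*M[:,0]+c*M[:,1],M[:,2]]
r=least_squares(lambda p:(proj(z,T(p,M))-pk).ravel(),[.575,-.11,.14],loss='soft_l1')
print(r.x,np.degrees(r.x[2]),r.fun.reshape(-1,2).round(1))
# tin A
print('A lid ctr',atz(z,268.5,98,.068)); C=cloud(z);h=C[...,2];m=(h>.055)&(h<.075)&(C[...,0]<.52)&(C[...,0]>.39)&(C[...,1]>.13)&(C[...,1]<.25);q=C[m];print((q.min(0)+q.max(0))/2,np.ptp(q,0))
```

```text
[ 0.57417064 -0.11459338  0.13879863] 7.952575985729982 [[-0.3 -0.3]
 [ 0.2 -0.2]
 [-1.  -0.7]
 [ 0.9 -0.5]
 [-0.1  2.3]
 [ 0.1  2.3]
 [ 0.2  0.1]]
A lid ctr [0.45084059 0.19143955 0.068     ]
[0.44809556 0.18444504 0.06397881] [0.05680994 0.05687525 0.01359869]
```

```bash
cat >> h.py <<'E'
def lane(y,x=0,o=(.5748,-.1135),a=np.radians(8)): return o[0]+np.cos(a)*x-np.sin(a)*y, o[1]+np.sin(a)*x+np.cos(a)*y
E
python3 - <<'E'
from h import *
H=pose(.52,.12,.30,98);A=(.449,.184)
rel(H,pose(*A,.11,98));rel(H,pose(*A,.022,98))
G=pose(*A,.022,98)
print('carry');rel(G,pose(*A,.09,98))
for y,z in((240,.09),(240,.026),(130,.026),(130,.11)): rel(G,pose(*lane(y/1000),z,98))
E
```

```text
turn [0.0, 0.0, 0.0] shift [0.0733, -0.0614, 0.19]
turn [0.0, 0.0, 0.0] shift [0.0733, -0.0614, 0.278]
carry
turn [0.0, 0.0, 0.0] shift [0.0, 0.0, -0.068]
turn [0.0, 0.0, 0.0] shift [-0.0721, 0.0832, -0.068]
turn [0.0, 0.0, 0.0] shift [-0.0721, 0.0832, -0.004]
turn [0.0, 0.0, 0.0] shift [-0.1821, 0.0832, -0.004]
turn [0.0, 0.0, 0.0] shift [-0.1821, 0.0832, -0.088]
```

>>> {"op": "carry_out", "data": {
  "targets": [
    [[0,0,0],[0.02,-0.016,0.04],0.0854],
    [[0,0,0],[0.04,-0.033,0.08],0.0854],
    [[0,0,0],[0.058,-0.048,0.12],0.0854],
    [[0,0,0],[0.07,-0.058,0.16],0.0854],
    [[0,0,0],[0.0733,-0.0614,0.19],0.0854],
    [[0,0,0],[0.0733,-0.0614,0.19],0.0854],
    [[0,0,0],[0.0733,-0.0614,0.22],0.0854],
    [[0,0,0],[0.0733,-0.0614,0.25],0.0854],
    [[0,0,0],[0.0733,-0.0614,0.27],0.0854],
    [[0,0,0],[0.0733,-0.0614,0.278],0.0854],
    [[0,0,0],[0.0733,-0.0614,0.278],0.0854],
    [[0,0,0],[0.0733,-0.0614,0.278],0.06],
    [[0,0,0],[0.0733,-0.0614,0.278],0.05],
    [[0,0,0],[0.0733,-0.0614,0.278],0.05],
    [[0,0,0],[0.0733,-0.0614,0.278],0.05],
    [[0,0,0],[0.0733,-0.0614,0.278],0.05],
    [[0,0,0],[0.0733,-0.0614,0.278],0.05],
    [[0,0,0],[0.0733,-0.0614,0.278],0.05]
  ],
  "newtons": 30
}}

```text
t: 3.6
tool_pos: [0.4504, 0.1839, 0.024]
tcp_rot: [179.9, -0.0, 98.0]
wrist_force: [-1.7, 0.5, 5.5]
finger_gap: 0.67
```

Run:
```python
from h import *
snap('wrist','w2'); o=env.get_obs(); print(o['tool_pos'],o['tcp_rot'],o['finger_gap']*.0854,o['wrist_force'])
```

```text
[0.45036351 0.18389612 0.02396057] [ 1.79865536e+02 -2.85307446e-03  9.80062089e+01] 0.05737043440370393 [-1.94381681  0.51425149  6.41171955]
```

View pics/w2.png

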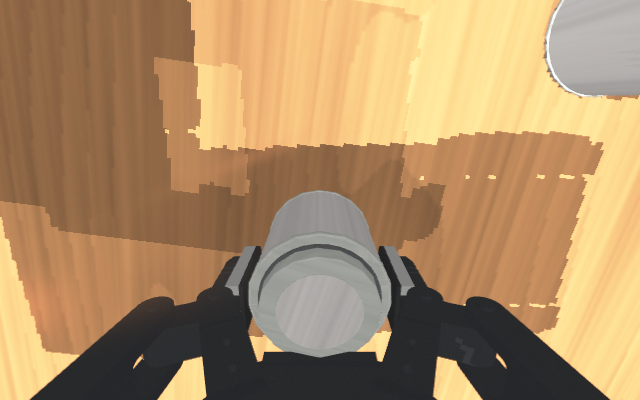

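>>> {"op": "carry_out", "data": {
  "targets": [
    [[0,0,0],[0,0,-0.02],0.05],
    [[0,0,0],[0,0,-0.05],0.05],
    [[0,0,0],[-0.015,0.017,-0.068],0.05],
    [[0,0,0],[-0.04,0.046,-0.068],0.05],
    [[0,0,0],[-0.06,0.07,-0.068],0.05],
    [[0,0,0],[-0.0721,0.0832,-0.068],0.05],
    [[0,0,0],[-0.0721,0.0832,-0.06],0.05],
    [[0,0,0],[-0.0721,0.0832,-0.035],0.05],
    [[0,0,0],[-0.0721,0.0832,-0.012],0.05],
    [[0,0,0],[-0.0721,0.0832,-0.005],0.05],
    [[0,0,0],[-0.0721,0.0832,-0.005],0.05],
    [[0,0,0],[-0.0721,0.0832,-0.005],0.05]
  ]
}}

```text
t: 4.85
tool_pos: [0.5419, 0.1242, 0.0281]
tcp_rot: [180.0, 0.0, 98.0]
wrist_force: [-0.7, -0.1, -2.3]
finger_gap: 0.669
```

Run:
```python
from h import *
snap('side','s2'); snap('scene','sc2'); o=env.get_obs(); print(o['tool_pos'],o['tcp_rot'],o['finger_gap']*.0854,o['wrist_force'])
print(o['tool_pos'][:2]-lane(.24))
a=cv2.imread('pics/s2.png')[130:300,200:400];b=cv2.imread('pics/sc2.png')[130:300,260:460]
cv2.imwrite('pics/c2.png',np.hstack([cv2.resize(i,None,fx=2,fy=2,interpolation=cv2.INTER_CUBIC) for i in(a,b)]))
```

```text
[0.54257385 0.12406559 0.02861384] [1.79872081e+02 1.30793670e-02 9.80101990e+01] 0.057324143789775045 [-0.36962818  0.47108646 -2.28771474]
[ 1.17539582e-03 -9.87466175e-05]
```

View pics/c2.png

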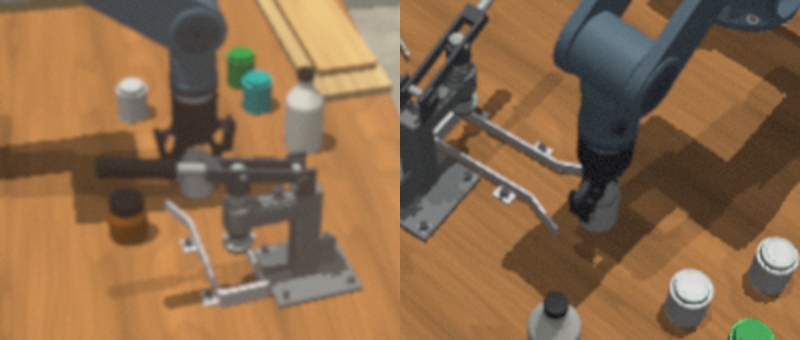

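>>> {"op": "carry_out", "data": {
  "targets": [
    [[0,0,0],[-0.012,0,0],0.05],
    [[0,0,0],[-0.025,0,0],0.05],
    [[0,0,0],[-0.038,0,0],0.05],
    [[0,0,0],[-0.05,0,0],0.05],
    [[0,0,0],[-0.062,0,0],0.05],
    [[0,0,0],[-0.075,0,0],0.05],
    [[0,0,0],[-0.088,0,0],0.05],
    [[0,0,0],[-0.1,0,0],0.05],
    [[0,0,0],[-0.11,0,0],0.05],
    [[0,0,0],[-0.11,0,0],0.05],
    [[0,0,0],[-0.11,0,0],0.05]
  ]
}}

```text
t: 6.05
tool_pos: [0.5569, 0.0148, 0.0272]
tcp_rot: [-180.0, -0.0, 98.0]
wrist_force: [-0.4, 0.4, -2.7]
finger_gap: 0.67
```

Run:
```python
from h import *
o=env.get_obs(); print(o['tool_pos'],o['tcp_rot'],o['finger_gap']*.0854,o['wrist_force'],o['tool_pos'][:2]-lane(.13))
H=pose(*lane(.13),.11,98);B=(.5705,.3075);C=(.450,.365)
rel(H,pose(*B,.11,98))
for X in(B,C):
    G=pose(*X,.022,98)
    for y,z in((240,.10),(240,.027),(130,.027),(116,.027)): rel(G,pose(*lane(y/1000),z,98))
rel(H,pose(*C,.11,98))
```

```text
[0.55688541 0.01482951 0.02722671] [-1.79990811e+02 -1.72239066e-02  9.79632113e+01] 0.057228476386324965 [-0.38355976  0.38396287 -2.68180263] [ 0.00017791 -0.00040534]
turn [0.0, 0.0, 0.0] shift [0.2875, 0.0543, 0.0]
turn [0.0, 0.0, 0.0] shift [-0.1775, -0.0543, -0.078]
turn [0.0, 0.0, 0.0] shift [-0.1775, -0.0543, -0.005]
turn [0.0, 0.0, 0.0] shift [-0.2875, -0.0543, -0.005]
turn [0.0, 0.0, 0.0] shift [-0.3015, -0.0543, -0.005]
turn [0.0, 0.0, 0.0] shift [-0.2512, 0.057, -0.078]
turn [0.0, 0.0, 0.0] shift [-0.2512, 0.057, -0.005]
turn [0.0, 0.0, 0.0] shift [-0.3612, 0.057, -0.005]
turn [0.0, 0.0, 0.0] shift [-0.3752, 0.057, -0.005]
turn [0.0, 0.0, 0.0] shift [0.3612, -0.057, -0.0]
```

>>> {"op": "carry_out", "data": {
  "targets": [
    [[0,0,0],[0,0,0.002],0.05],
    [[0,0,0],[0,0,0.004],0.05],
    [[0,0,0],[0,0,0.004],0.06],
    [[0,0,0],[0,0,0.004],0.07],
    [[0,0,0],[0,0,0.004],0.0854],
    [[0,0,0],[0,0,0.004],0.0854],
    [[0,0,0],[0,0,-0.02],0.0854],
    [[0,0,0],[0,0,-0.05],0.0854],
    [[0,0,0],[0,0,-0.083],0.0854],
    [[0,0,0],[0.04,0.008,-0.083],0.0854],
    [[0,0,0],[0.08,0.015,-0.083],0.0854],
    [[0,0,0],[0.12,0.023,-0.083],0.0854],
    [[0,0,0],[0.16,0.03,-0.083],0.0854],
    [[0,0,0],[0.2,0.038,-0.083],0.0854],
    [[0,0,0],[0.24,0.046,-0.083],0.0854],
    [[0,0,0],[0.27,0.051,-0.083],0.0854],
    [[0,0,0],[0.2875,0.0543,-0.083],0.0854],
    [[0,0,0],[0.2875,0.0543,-0.083],0.0854]
  ]
}}

```text
t: 7.85
tool_pos: [0.5703, 0.3091, 0.1101]
tcp_rot: [-180.0, -0.0, 98.2]
wrist_force: [0.1, -0.2, 0.5]
finger_gap: 1.0
```

Run:
```python
from h import *
snap('scene','sc3');o=env.get_obs(); print(o['tool_pos'],o['wrist_force'])
z=load('sc3');C=cloud(z);h=C[...,2];a=np.radians(8)
d=C-[.5748,-.1135,0];x=np.cos(a)*d[...,0]+np.sin(a)*d[...,1];y=-np.sin(a)*d[...,0]+np.cos(a)*d[...,1]
m=(h>.055)&(h<.075)&(abs(x)<.04)&(y>.05)&(y<.2);print(m.sum(),x[m].min(),x[m].max(),y[m].min(),y[m].max(),h[m].max())
```

```text
[0.57046616 0.30751765 0.10999036] [ 0.7329762  -0.62481107  0.01179856]
262 -0.029344212523381395 0.029274500761944933 0.10500185316617106 0.1619722612530027 0.0738157902989609
```

>>> {"op": "carry_out", "data": {
  "targets": [
    [[0,0,0],[0,0,0.03],0.0854],
    [[0,0,0],[0,0,0.06],0.0854],
    [[0,0,0],[0,0,0.08],0.0854],
    [[0,0,0],[0,0,0.088],0.0854],
    [[0,0,0],[0,0,0.088],0.0854],
    [[0,0,0],[0,0,0.088],0.06],
    [[0,0,0],[0,0,0.088],0.05],
    [[0,0,0],[0,0,0.088],0.05],
    [[0,0,0],[0,0,0.088],0.05],
    [[0,0,0],[0,0,0.088],0.05],
    [[0,0,0],[0,0,0.088],0.05],
    [[0,0,0],[0,0,0.088],0.05],
    [[0,0,0],[0,0,0.07],0.05],
    [[0,0,0],[0,0,0.04],0.05],
    [[0,0,0],[0,0,0.01],0.05],
    [[0,0,0],[0,0,0.01],0.05]
  ]
}}

```text
t: 9.5
tool_pos: [0.574, 0.3086, 0.1065]
tcp_rot: [179.5, -0.1, 98.0]
wrist_force: [0.7, 0.1, -1.4]
finger_gap: 0.673
```

>>> {"op": "carry_out", "data": {
  "targets": [
    [[0,0,0],[-0.03,-0.01,0],0.05],
    [[0,0,0],[-0.07,-0.022,0],0.05],
    [[0,0,0],[-0.11,-0.034,0],0.05],
    [[0,0,0],[-0.15,-0.046,0],0.05],
    [[0,0,0],[-0.17,-0.052,0],0.05],
    [[0,0,0],[-0.1775,-0.0543,0],0.05],
    [[0,0,0],[-0.1775,-0.0543,0.025],0.05],
    [[0,0,0],[-0.1775,-0.0543,0.05],0.05],
    [[0,0,0],[-0.1775,-0.0543,0.068],0.05],
    [[0,0,0],[-0.1775,-0.0543,0.072],0.05],
    [[0,0,0],[-0.1775,-0.0543,0.072],0.05],
    [[0,0,0],[-0.1775,-0.0543,0.072],0.05],
    [[0,0,0],[-0.1775,-0.0543,0.072],0.05]
  ]
}}

```text
t: 10.8
tool_pos: [0.5427, 0.1241, 0.0295]
tcp_rot: [179.9, 0.0, 98.0]
wrist_force: [-0.2, -0.0, -2.2]
finger_gap: 0.668
```

Run:
```python
from h import *
o=env.get_obs(); print(o['tool_pos'],o['tcp_rot'],o['finger_gap']*.0854,o['wrist_force'],o['tool_pos'][:2]-lane(.24))
snap('scene','sc4');snap('wrist','w4')
a=cv2.imread('pics/sc4.png')[130:300,260:460];cv2.imwrite('pics/c4.png',np.hstack([cv2.resize(a,(400,340)),cv2.resize(cv2.imread('pics/w4.png')[:,60:580],(400,308))[:340] if 0 else cv2.copyMakeBorder(cv2.resize(cv2.imread('pics/w4.png')[:,60:580],(400,308)),0,32,0,0,0)]))
```

```text
[0.54267404 0.12413548 0.02952065] [1.79873632e+02 1.26960046e-02 9.80181071e+01] 0.05706561179738607 [-0.19252326 -0.02612844 -2.24212763] [ 1.27558026e-03 -2.88584394e-05]
```

View pics/c4.png

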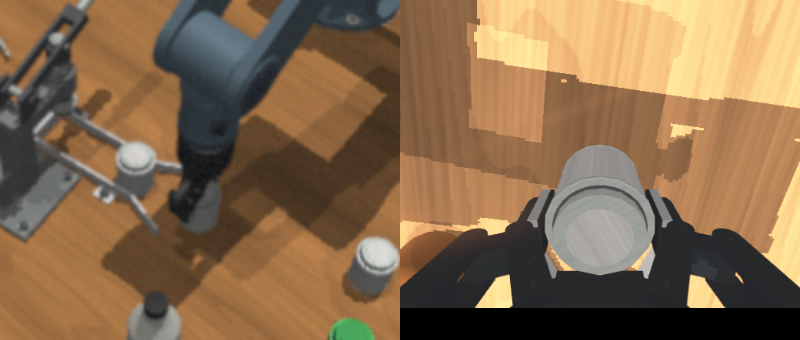

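>>> {"op": "carry_out", "data": {
  "targets": [
    [[0,0,0],[-0.012,0,0],0.05],
    [[0,0,0],[-0.024,0,0],0.05],
    [[0,0,0],[-0.034,0,0],0.05],
    [[0,0,0],[-0.041,0,0],0.05],
    [[0,0,0],[-0.046,0,0],0.05],
    [[0,0,0],[-0.051,0,0],0.05],
    [[0,0,0],[-0.056,0,0],0.05],
    [[0,0,0],[-0.061,0,0],0.05],
    [[0,0,0],[-0.067,0,0],0.05],
    [[0,0,0],[-0.073,0,0],0.05],
    [[0,0,0],[-0.079,0,0],0.05],
    [[0,0,0],[-0.085,0,0],0.05],
    [[0,0,0],[-0.091,0,0],0.05],
    [[0,0,0],[-0.097,0,0],0.05],
    [[0,0,0],[-0.103,0,0],0.05],
    [[0,0,0],[-0.107,0,0],0.05],
    [[0,0,0],[-0.11,0,0],0.05],
    [[0,0,0],[-0.11,0,0],0.05],
    [[0,0,0],[-0.11,0,0],0.05]
  ]
}}

```text
t: 12.8
tool_pos: [0.557, 0.0148, 0.0283]
tcp_rot: [180.0, 0.0, 98.0]
wrist_force: [-0.3, 0.4, -1.8]
finger_gap: 0.672
```

```bash
cat >> h.py <<'E'
def chk(f):
    C=cloud(load(f));h=C[...,2];a=np.radians(8)
    d=C-[.5748,-.1135,0];x=np.cos(a)*d[...,0]+np.sin(a)*d[...,1];y=-np.sin(a)*d[...,0]+np.cos(a)*d[...,1]
    m=((h>.054)&(h<.076)&(abs(x)<.042)&(y>-.04)&(y<.3)).astype(np.uint8)
    k,l,st,_=cv2.connectedComponentsWithStats(m)
    for i in range(1,k):
        q=l==i
        if st[i,4]>15: print(f,st[i,4],'x',x[q].min().round(3),x[q].max().round(3),'y',y[q].min().round(3),y[q].max().round(3),'h',h[q].max().round(3))
E
python3 - <<'E'
from h import *
o=env.get_obs(); print(o['tool_pos'],o['tcp_rot'],o['finger_gap']*.0854,o['wrist_force'],o['tool_pos'][:2]-lane(.13))
snap('side','s5');chk('s5');snap('scene','sc5');chk('sc5')
E
```

```text
[0.55701407 0.0147674  0.02833667] [1.79993571e+02 1.22224227e-02 9.79945393e+01] 0.05738880864922033 [-0.3257976   0.3741485  -1.82873386] [ 0.00030657 -0.00046745]
s5 255 x -0.04 0.022 y 0.047 0.157 h 0.076
sc5 193 x -0.023 0.027 y 0.047 0.097 h 0.074
sc5 171 x -0.035 0.041 y 0.13 0.163 h 0.076
```

>>> {"op": "carry_out", "data": {
  "targets": [
    [[0,0,0],[0,0,0.002],0.05],
    [[0,0,0],[0,0,0.005],0.05],
    [[0,0,0],[0,0,0.005],0.06],
    [[0,0,0],[0,0,0.005],0.07],
    [[0,0,0],[0,0,0.005],0.0854],
    [[0,0,0],[0,0,0.005],0.0854],
    [[0,0,0],[0,0,-0.02],0.0854],
    [[0,0,0],[0,0,-0.05],0.0854],
    [[0,0,0],[0,0,-0.082],0.0854],
    [[0,0,0],[0.04,-0.006,-0.082],0.0854],
    [[0,0,0],[0.08,-0.013,-0.082],0.0854],
    [[0,0,0],[0.12,-0.019,-0.082],0.0854],
    [[0,0,0],[0.165,-0.026,-0.082],0.0854],
    [[0,0,0],[0.21,-0.033,-0.082],0.0854],
    [[0,0,0],[0.255,-0.04,-0.082],0.0854],
    [[0,0,0],[0.3,-0.047,-0.082],0.0854],
    [[0,0,0],[0.335,-0.053,-0.082],0.0854],
    [[0,0,0],[0.3612,-0.057,-0.082],0.0854],
    [[0,0,0],[0.3612,-0.057,-0.082],0.0854],
    [[0,0,0],[0.3612,-0.057,-0.082],0.0854]
  ]
}}

```text
t: 14.9
tool_pos: [0.4499, 0.3648, 0.1101]
tcp_rot: [-180.0, 0.0, 98.1]
wrist_force: [0.8, 0.1, 0.7]
finger_gap: 0.999
```

>>> {"op": "carry_out", "data": {
  "targets": [
    [[0,0,0],[0,0,0.03],0.0854],
    [[0,0,0],[0,0,0.06],0.0854],
    [[0,0,0],[0,0,0.08],0.0854],
    [[0,0,0],[0,0,0.088],0.0854],
    [[0,0,0],[0,0,0.088],0.0854],
    [[0,0,0],[0,0,0.088],0.06],
    [[0,0,0],[0,0,0.088],0.05],
    [[0,0,0],[0,0,0.088],0.05],
    [[0,0,0],[0,0,0.088],0.05],
    [[0,0,0],[0,0,0.088],0.05],
    [[0,0,0],[0,0,0.088],0.05],
    [[0,0,0],[0,0,0.088],0.05],
    [[0,0,0],[0,0,0.07],0.05],
    [[0,0,0],[0,0,0.04],0.05],
    [[0,0,0],[0,0,0.01],0.05],
    [[0,0,0],[0,0,0.01],0.05]
  ]
}}

```text
t: 16.5
tool_pos: [0.4528, 0.3663, 0.1048]
tcp_rot: [179.6, -0.2, 98.0]
wrist_force: [0.3, 0.1, -0.9]
finger_gap: 0.675
```

Run:
```python
from h import *
o=env.get_obs(); print(o['tool_pos'],o['tcp_rot'],o['finger_gap']*.0854,o['wrist_force'])
snap('side','s6');chk('s6');snap('scene','sc6');chk('sc6')
rel(pose(.45,.365,.10,98),pose(*lane(.25),.10,98))
```

```text
[0.45282756 0.36632014 0.10484382] [ 1.79569438e+02 -1.57898900e-01  9.80221983e+01] 0.057668144643307696 [ 0.27832773  0.09539485 -0.88497896]
s6 251 x -0.031 0.02 y 0.046 0.155 h 0.076
sc6 525 x -0.029 0.029 y 0.047 0.162 h 0.075
turn [0.0, 0.0, 0.0] shift [-0.2412, 0.057, 0.0]
```

>>> {"op": "carry_out", "data": {
  "targets": [
    [[0,0,0],[-0.04,0.01,0],0.05],
    [[0,0,0],[-0.08,0.02,0],0.05],
    [[0,0,0],[-0.12,0.029,0],0.05],
    [[0,0,0],[-0.16,0.038,0],0.05],
    [[0,0,0],[-0.2,0.048,0],0.05],
    [[0,0,0],[-0.23,0.054,0],0.05],
    [[0,0,0],[-0.2412,0.057,0],0.05],
    [[0,0,0],[-0.2412,0.057,0.025],0.05],
    [[0,0,0],[-0.2412,0.057,0.05],0.05],
    [[0,0,0],[-0.2412,0.057,0.068],0.05],
    [[0,0,0],[-0.2412,0.057,0.0725],0.05],
    [[0,0,0],[-0.2412,0.057,0.0725],0.05],
    [[0,0,0],[-0.2412,0.057,0.0725],0.05]
  ]
}}

```text
t: 17.9
tool_pos: [0.5404, 0.1342, 0.028]
tcp_rot: [180.0, -0.0, 98.0]
wrist_force: [0.7, 0.2, -2.3]
finger_gap: 0.672
```

>>> {"op": "carry_out", "data": {
  "targets": [
    [[0,0,0],[-0.012,0,0],0.05],
    [[0,0,0],[-0.024,0,0],0.05],
    [[0,0,0],[-0.036,0,0],0.05],
    [[0,0,0],[-0.046,0,0],0.05],
    [[0,0,0],[-0.051,0,0],0.05],
    [[0,0,0],[-0.056,0,0],0.05],
    [[0,0,0],[-0.061,0,0],0.05],
    [[0,0,0],[-0.067,0,0],0.05],
    [[0,0,0],[-0.073,0,0],0.05],
    [[0,0,0],[-0.079,0,0],0.05],
    [[0,0,0],[-0.085,0,0],0.05],
    [[0,0,0],[-0.091,0,0],0.05],
    [[0,0,0],[-0.097,0,0],0.05],
    [[0,0,0],[-0.103,0,0],0.05],
    [[0,0,0],[-0.109,0,0],0.05],
    [[0,0,0],[-0.115,0,0],0.05],
    [[0,0,0],[-0.12,0,0],0.05],
    [[0,0,0],[-0.124,0,0],0.05],
    [[0,0,0],[-0.124,0,0],0.05]
  ]
}}

```text
t: 19.8
tool_pos: [0.5577, 0.01, 0.0278]
tcp_rot: [180.0, 0.0, 98.0]
wrist_force: [-0.7, -0.7, -2.3]
finger_gap: 0.67
```

Run:
```python
from h import *
o=env.get_obs(); print(o['tool_pos'],o['tcp_rot'],o['finger_gap']*.0854,o['wrist_force'],o['tool_pos'][:2]-lane(.126))
snap('side','s7');chk('s7');snap('scene','sc7');chk('sc7')
```

```text
[0.55765584 0.0100394  0.02776861] [1.79996230e+02 4.19014301e-02 9.79709577e+01] 0.057193953714127554 [-0.66329531 -0.6901426  -2.30388925] [ 0.00039165 -0.00123437]
s7 247 x -0.041 0.018 y 0.043 0.151 h 0.076
s7 145 x -0.031 0.027 y -0.021 0.03 h 0.075
sc7 394 x -0.029 0.029 y -0.016 0.093 h 0.076
sc7 162 x -0.035 0.04 y 0.123 0.155 h 0.075
```

>>> {"op": "carry_out", "data": {
  "targets": [
    [[0,0,0],[-0.003,0,0],0.05],
    [[0,0,0],[-0.006,0,0],0.05],
    [[0,0,0],[-0.008,0,0],0.05],
    [[0,0,0],[-0.01,0,0],0.05],
    [[0,0,0],[-0.011,0,0],0.05],
    [[0,0,0],[-0.012,0,0],0.05],
    [[0,0,0],[-0.012,0,0],0.05],
    [[0,0,0],[-0.012,0,0],0.05]
  ]
}}

```text
t: 20.7
tool_pos: [0.559, -0.0005, 0.0278]
tcp_rot: [-180.0, -0.0, 98.0]
wrist_force: [-0.1, 5.8, -2.2]
finger_gap: 0.669
```

Run:
```python
from h import *
o=env.get_obs(); print(o['tool_pos'],o['tcp_rot'],o['finger_gap']*.0854,o['wrist_force'],o['tool_pos'][:2]-lane(.114))
snap('side','s8');chk('s8');snap('scene','sc8');chk('sc8')
```

```text
[ 5.59039269e-01 -5.12034771e-04  2.77703153e-02] [-1.79991275e+02 -3.57690619e-02  9.79988036e+01] 0.057101646085073184 [-0.07442017  5.79381613 -2.20257546] [1.05002318e-04 9.74053925e-05]
s8 218 x -0.042 0.012 y 0.027 0.142 h 0.076
s8 177 x -0.029 0.027 y -0.035 0.024 h 0.074
sc8 350 x -0.026 0.03 y -0.018 0.08 h 0.073
sc8 165 x -0.04 0.041 y 0.113 0.144 h 0.076
```

Run:
```python
from h import *
S=pose(*lane(.114),.0275,98)
g=lane(0,-.1425);print(g)
rel(S,pose(*g,.36,8))
```

```text
(np.float64(0.4336868002043262), np.float64(-0.13333216688680932))
turn [0.0, -0.0, 1.5708] shift [-0.114, -0.1425, -0.3325]
```

>>> {"op": "carry_out", "data": {
  "targets": [
    [[0,0,0],[0,0,0.002],0.05],
    [[0,0,0],[0,0,0.0045],0.05],
    [[0,0,0],[0,0,0.0045],0.06],
    [[0,0,0],[0,0,0.0045],0.07],
    [[0,0,0],[0,0,0.0045],0.0854],
    [[0,0,0],[0,0,0.0045],0.0854],
    [[0,0,0],[0.003,0,0],0.0854],
    [[0,0,0],[0.003,0,-0.02],0.0854],
    [[0,0,0],[0.003,0,-0.05],0.0854],
    [[0,0,0],[0.003,0,-0.09],0.0854],
    [[0,0,0],[0.003,0,-0.13],0.0854],
    [[0,0,0],[0.003,0,-0.17],0.0854],
    [[0,0,0],[0.003,0,-0.21],0.0854],
    [[0,0,0],[0.003,0,-0.25],0.0854],
    [[0,0,0],[0.003,0,-0.29],0.0854],
    [[0,0,0],[0.003,0,-0.32],0.0854],
    [[0,0,0],[0.003,0,-0.3325],0.0854],
    [[0,0,0],[0.003,0,-0.3325],0.0854]
  ]
}}

```text
t: 22.6
tool_pos: [0.5594, 0.002, 0.3622]
tcp_rot: [179.8, 0.1, 98.0]
wrist_force: [-0.5, 0.0, -0.2]
finger_gap: 1.003
```

Run:
```python
from h import *
o=env.get_obs(); print(o['tool_pos'],o['tcp_rot'],o['qpos'],o['wrist_force'])
snap('side','s9');chk('s9');snap('scene','sc9');chk('sc9');snap('wrist','w9')
a=cv2.imread('pics/sc9.png')[100:260,220:420]
cv2.imwrite('pics/c9.png',np.hstack([cv2.resize(a,(400,320)),cv2.resize(cv2.imread('pics/w9.png'),(400,320))]))
rel(pose(*lane(.117),.36,98),pose(*lane(0,-.1425),.36,8))
```

```text
[0.55939097 0.0019786  0.36216649] [1.79802322e+02 7.60271948e-02 9.80013541e+01] [-1.19516339e+01  3.76630683e+00  8.44660943e+01 -4.00711760e-03
  9.15558423e+01 -1.99532354e+01] [-0.52140426  0.00641025 -0.16971103]
s9 213 x -0.029 0.015 y 0.032 0.142 h 0.075
s9 177 x -0.03 0.026 y -0.032 0.025 h 0.075
sc9 671 x -0.031 0.029 y -0.019 0.145 h 0.076
turn [0.0, -0.0, 1.5708] shift [-0.117, -0.1425, -0.0]
```

View pics/c9.png

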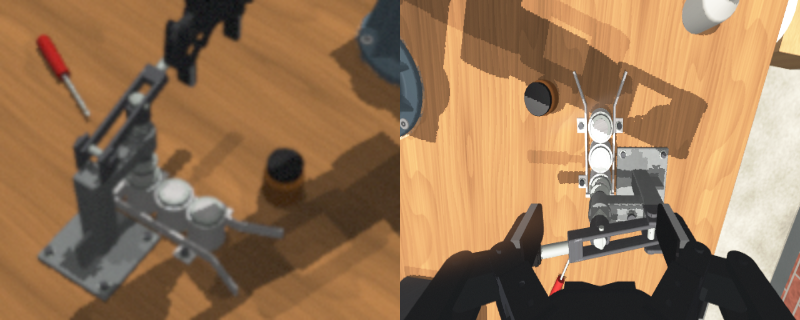

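>>> {"op": "carry_out", "data": {
  "targets": [
    [[0,0,0.14],[-0.01,-0.013,0],0.0854],
    [[0,0,0.28],[-0.02,-0.026,0],0.0854],
    [[0,0,0.42],[-0.03,-0.039,0],0.0854],
    [[0,0,0.56],[-0.04,-0.052,0],0.0854],
    [[0,0,0.7],[-0.05,-0.065,0],0.0854],
    [[0,0,0.84],[-0.062,-0.078,0],0.0854],
    [[0,0,0.98],[-0.074,-0.091,0],0.0854],
    [[0,0,1.12],[-0.086,-0.104,0],0.0854],
    [[0,0,1.26],[-0.098,-0.117,0],0.0854],
    [[0,0,1.4],[-0.108,-0.13,0],0.0854],
    [[0,0,1.5],[-0.115,-0.139,0],0.0854],
    [[0,0,1.5708],[-0.117,-0.1425,0],0.0854],
    [[0,0,1.5708],[-0.117,-0.1425,0],0.0854],
    [[0,0,1.5708],[-0.117,-0.1425,0],0.0854]
  ]
}}

```text
t: 24.15
tool_pos: [0.4336, -0.1334, 0.3589]
tcp_rot: [-179.9, 0.1, 8.1]
wrist_force: [0.3, -0.2, 0.5]
finger_gap: 0.999
```

Run:
```python
from h import *
o=env.get_obs(); print(o['tool_pos'],o['tcp_rot'],o['qpos'],o['wrist_force'])
snap('wrist','w10');z=load('w10');C=cloud(z);h=C[...,2];a=np.radians(8)
d=C-[.5748,-.1135,0];x=np.cos(a)*d[...,0]+np.sin(a)*d[...,1];y=-np.sin(a)*d[...,0]+np.cos(a)*d[...,1]
for x0 in np.arange(-.2,-.05,.02):
    m=(abs(x-x0)<.006)&(h>.215)&(h<.32)&(abs(y)<.03)
    if m.sum()>10: print(x0.round(3),m.sum(),y[m].min(),y[m].max(),h[m].max())
```

```text
[ 0.43357929 -0.13336188  0.35887919] [-1.79903336e+02  1.02136568e-01  8.09688011e+00] [-3.21540993e+01 -1.03110341e+01  9.82282806e+01  7.78742827e-03
  9.22231641e+01  4.97493993e+01] [ 0.32171783 -0.15133886  0.54670826]
-0.18 577 -0.014904238190146055 0.0123888833934569 0.29204400632379446
-0.16 563 -0.014749298796970827 0.012312219572248628 0.2850266119606177
-0.14 577 -0.01552444925548016 0.012318108932937562 0.28004622478749314
-0.12 576 -0.015461683681747992 0.012258653517215511 0.2744300916506614
-0.1 575 -0.01621858432170143 0.013179368172556162 0.2696536907256708
-0.08 330 -0.008893395700799035 0.00597455507020796 0.2585016113054588
-0.06 333 -0.009711202366456456 0.005952233087939666 0.25444482911822575
```

View pics/w10.png

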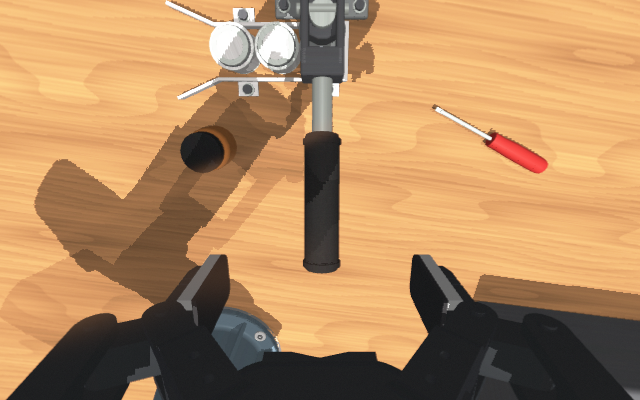

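Run:
```python
from h import *
def gp(a,t):  # lever angle a, tilt t (about tool y)
    G=np.array([.09-.24*np.cos(a),-.0015,.205+.24*np.sin(a)])
    R=Ro.from_euler('xyz',[180,0,8],degrees=True)*Ro.from_rotvec([0,t,0])
    p=np.array([*lane(G[1],G[0]),G[2]])+R.apply([0,0,.0187])
    return p,R
H=pose(*lane(0,-.1425),.36,8)
p,R=gp(.25,-.17); rel(H,(p-R.apply([0,0,.06]),R)); rel(H,(p,R))
print()
for f in np.linspace(0,1,13)[1:]: rel((p,R),gp(.25-.333*f,-.17+.333*f))
```

```text
turn [0.0, -0.17, -0.0] shift [0.0069, 0.0015, 0.0549]
turn [0.0, -0.17, -0.0] shift [-0.0032, 0.0015, 0.1141]

turn [0.0, 0.0278, 0.0] shift [0.0001, 0.0, 0.0066]
turn [0.0, 0.0555, 0.0] shift [0.0003, 0.0, 0.0133]
turn [-0.0, 0.0833, 0.0] shift [0.0008, -0.0, 0.0199]
turn [-0.0, 0.111, -0.0] shift [0.0014, -0.0, 0.0265]
turn [-0.0, 0.1387, 0.0] shift [0.0022, 0.0, 0.0331]
turn [-0.0, 0.1665, 0.0] shift [0.0032, 0.0, 0.0397]
turn [-0.0, 0.1942, 0.0] shift [0.0044, 0.0, 0.0462]
turn [0.0, 0.222, 0.0] shift [0.0058, 0.0, 0.0527]
turn [0.0, 0.2498, 0.0] shift [0.0073, 0.0, 0.0591]
turn [0.0, 0.2775, 0.0] shift [0.009, 0.0, 0.0656]
turn [0.0, 0.3053, 0.0] shift [0.0109, -0.0, 0.0719]
turn [0.0, 0.333, 0.0] shift [0.013, -0.0, 0.0782]
```

>>> {"op": "carry_out", "data": {
  "targets": [
    [[0,-0.06,0],[0.003,0.0015,0.02],0.0854],
    [[0,-0.12,0],[0.0069,0.0015,0.04],0.0854],
    [[0,-0.17,0],[0.0069,0.0015,0.0549],0.0854],
    [[0,-0.17,0],[0.0069,0.0015,0.0549],0.0854],
    [[0,-0.17,0],[0.0035,0.0015,0.0747],0.0854],
    [[0,-0.17,0],[0.0001,0.0015,0.0944],0.0854],
    [[0,-0.17,0],[-0.002,0.0015,0.107],0.0854],
    [[0,-0.17,0],[-0.0032,0.0015,0.1141],0.0854],
    [[0,-0.17,0],[-0.0032,0.0015,0.1141],0.0854],
    [[0,-0.17,0],[-0.0032,0.0015,0.1141],0.06],
    [[0,-0.17,0],[-0.0032,0.0015,0.1141],0.045],
    [[0,-0.17,0],[-0.0032,0.0015,0.1141],0.03],
    [[0,-0.17,0],[-0.0032,0.0015,0.1141],0.015],
    [[0,-0.17,0],[-0.0032,0.0015,0.1141],0.015],
    [[0,-0.17,0],[-0.0032,0.0015,0.1141],0.015],
    [[0,-0.17,0],[-0.0032,0.0015,0.1141],0.015],
    [[0,-0.17,0],[-0.0032,0.0015,0.1141],0.015],
    [[0,-0.17,0],[-0.0032,0.0015,0.1141],0.015]
  ],
  "newtons": 80
}}

```text
t: 26.0
tool_pos: [0.431, -0.1352, 0.2462]
tcp_rot: [-180.0, 9.7, 8.0]
wrist_force: [-0.9, 5.6, 3.0]
finger_gap: 0.304
```

>>> {"op": "carry_out", "data": {
  "targets": [
    [[0,0.0278,0],[0.0001,0,0.0066],0.015],
    [[0,0.0555,0],[0.0003,0,0.0133],0.015],
    [[0,0.0833,0],[0.0008,0,0.0199],0.015],
    [[0,0.111,0],[0.0014,0,0.0265],0.015],
    [[0,0.1387,0],[0.0022,0,0.0331],0.015],
    [[0,0.1665,0],[0.0032,0,0.0397],0.015],
    [[0,0.1942,0],[0.0044,0,0.0462],0.015],
    [[0,0.222,0],[0.0058,0,0.0527],0.015],
    [[0,0.2498,0],[0.0073,0,0.0591],0.015],
    [[0,0.2775,0],[0.009,0,0.0656],0.015],
    [[0,0.3053,0],[0.0109,0,0.0719],0.015],
    [[0,0.333,0],[0.013,0,0.0782],0.015],
    [[0,0.333,0],[0.013,0,0.0782],0.015],
    [[0,0.333,0],[0.013,0,0.0782],0.015]
  ]
}}

```text
t: 27.4
tool_pos: [0.4304, -0.1354, 0.1684]
tcp_rot: [-180.0, -9.3, 8.0]
wrist_force: [-8.4, 7.4, 18.3]
finger_gap: 0.298
```

```bash
cat >> h.py <<'E'
def lev():
    o=env.get_obs();R=Ro.from_euler('xyz',o['tcp_rot'],degrees=True);G=o['tool_pos']-R.apply([0,0,.0187])
    a=np.radians(8);d=G-[.5748,-.1135,0];x=np.cos(a)*d[0]+np.sin(a)*d[1]
    print('t',o['t'],'grasp x',x.round(4),'z',G[2].round(4),'a',np.arctan2(G[2]-.205,.09-x).round(4),'r',np.hypot(G[2]-.205,.09-x).round(4),'F',o['wrist_force'].round(1),'gap',o['finger_gap']*.0854)
E
python3 - <<'E'
from h import *
lev()
E
```

```text
t 27.4 grasp x -0.1491 z 0.1868 a -0.0759 r 0.2398 F [-8.4  7.4 18.3] gap 0.025420391700717967
```

>>> {"op": "carry_out", "data": {
  "targets": [
    [[0,0,0],[-0.0003,0,0.002],0.015],
    [[0,0,0],[-0.0006,0,0.004],0.015],
    [[0,0,0],[-0.0006,0,0.004],0.015],
    [[0,0,0],[-0.0006,0,0.004],0.015]
  ]
}}

```text
t: 27.8
tool_pos: [0.4306, -0.1354, 0.1677]
tcp_rot: [180.0, -9.3, 8.1]
wrist_force: [-29.1, 16.2, 54.2]
finger_gap: 0.305
```

Run:
```python
from h import *
lev()
```

```text
t 27.8 grasp x -0.1489 z 0.1861 a -0.0788 r 0.2396 F [-29.1  16.2  54.2] gap 0.026004658408086065
```

>>> {"op": "carry_out", "data": {
  "targets": [
    [[0,0,0],[-0.0003,-0.0005,-0.0012],0.015],
    [[0,0,0],[-0.0006,-0.001,-0.0025],0.015],
    [[0,0,0],[-0.0006,-0.001,-0.0025],0.015],
    [[0,0,0],[-0.0006,-0.001,-0.0025],0.015]
  ]
}}

```text
t: 28.2
tool_pos: [0.4305, -0.1354, 0.168]
tcp_rot: [179.9, -9.5, 8.1]
wrist_force: [-9.1, 7.5, 23.7]
finger_gap: 0.302
```

Run:
```python
from h import *
lev()
```

```text
t 28.2 grasp x -0.149 z 0.1864 a -0.0777 r 0.2398 F [-9.1  7.5 23.7] gap 0.025762911405251547
```

>>> {"op": "carry_out", "data": {
  "targets": [
    [[0,0,0],[-0.0002,0,0.001],0.015],
    [[0,0,0],[-0.0002,0,0.001],0.015],
    [[0,0,0],[-0.0002,0,0.001],0.015],
    [[0,0,0],[-0.0002,0,0.001],0.015]
  ]
}}

```text
t: 28.6
tool_pos: [0.4305, -0.1354, 0.1679]
tcp_rot: [179.9, -9.5, 8.1]
wrist_force: [-13.0, 9.1, 33.5]
finger_gap: 0.303
```

Run:
```python
from h import *
lev(); snap('side','s11');snap('scene','sc11');chk('sc11');chk('s11')
# lever slope from cameras
for n in('s11','sc11'):
    C=cloud(load(n));h=C[...,2];a=np.radians(8);d=C-[.5748,-.1135,0];x=np.cos(a)*d[...,0]+np.sin(a)*d[...,1];y=-np.sin(a)*d[...,0]+np.cos(a)*d[...,1]
    m=(abs(y)<.025)&(h>.18)&(h<.27)&(x<.06)&(x>-.1)
    xs=[];hs=[]
    for x0 in np.arange(-.1,.06,.01):
        q=m&(abs(x-x0)<.005)
        if q.sum()>4: xs.append(x0);hs.append(np.percentile(h[q],90))
    print(n,np.round(xs,2),np.round(hs,3))
a=cv2.imread('pics/sc11.png')[100:260,220:420];b=cv2.imread('pics/s11.png')[170:310,230:405]
cv2.imwrite('pics/c11.png',np.hstack([cv2.resize(i,(400,320),interpolation=cv2.INTER_CUBIC) for i in(a,b)]))
```

```text
t 28.6 grasp x -0.149 z 0.1863 a -0.078 r 0.2397 F [-13.    9.1  33.5] gap 0.025888003531090803
sc11 661 x -0.03 0.03 y -0.019 0.146 h 0.076
s11 191 x -0.029 0.006 y 0.013 0.13 h 0.075
s11 144 x -0.029 0.027 y -0.032 0.016 h 0.076
s11 [-0.1  -0.09 -0.08 -0.07 -0.06 -0.05 -0.04 -0.03 -0.02 -0.01 -0.    0.01
  0.02  0.03  0.04  0.05] [0.201 0.2   0.2   0.202 0.205 0.208 0.207 0.208 0.208 0.21  0.21  0.213
 0.211 0.211 0.214 0.213]
sc11 [-0.1  -0.09 -0.08 -0.07 -0.06 -0.05 -0.04 -0.03 -0.02 -0.01 -0.    0.01
  0.02  0.03  0.04  0.05] [0.2   0.2   0.199 0.2   0.203 0.207 0.207 0.206 0.208 0.208 0.209 0.209
 0.211 0.211 0.212 0.212]
```

View pics/c11.png

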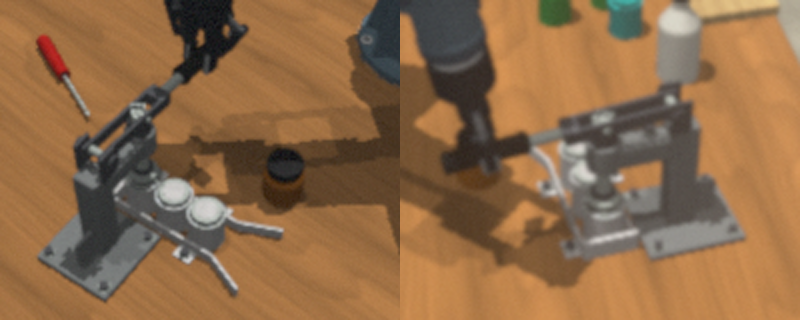

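>>> {"op": "carry_out", "data": {
  "targets": [
    [[0,0,0],[0,0,0],0.015],
    [[0,0,0],[0,0,0],0.015],
    [[0,0,0],[0,0,0],0.015],
    [[0,0,0],[0,0,0],0.015],
    [[0,0,0],[0,0,0],0.015],
    [[0,0,0],[0,0,0],0.015],
    [[0,0,0],[0,0,0],0.015],
    [[0,0,0],[0,0,0],0.015],
    [[0,0,0],[0,0,0],0.015],
    [[0,0,0],[0,0,0],0.015],
    [[0,0,0],[0,0,0],0.015],
    [[0,0,0],[0,0,0],0.015],
    [[0,0,0],[0,0,0],0.015],
    [[0,0,0],[0,0,0],0.015],
    [[0,0,0],[0,0,0],0.015],
    [[0,0,0],[0,0,0],0.015],
    [[0,0,0],[0,0,0],0.015],
    [[0,0,0],[0,0,0],0.015],
    [[0,0,0],[0,0,0],0.015],
    [[0,0,0],[0,0,0],0.015]
  ]
}}

```text
t: 30.7
tool_pos: [0.4305, -0.1354, 0.1679]
tcp_rot: [179.9, -9.5, 8.1]
wrist_force: [-13.8, 9.4, 33.8]
finger_gap: 0.301
```

>>> {"op": "carry_out", "data": {
  "targets": [
    [[0,0,0],[0,0,0],0.015],
    [[0,0,0],[0,0,0],0.015],
    [[0,0,0],[0,0,0],0.015],
    [[0,0,0],[0,0,0],0.015],
    [[0,0,0],[0,0,0],0.015],
    [[0,0,0],[0,0,0],0.015],
    [[0,0,0],[0,0,0],0.015],
    [[0,0,0],[0,0,0],0.015],
    [[0,0,0],[0,0,0],0.015],
    [[0,0,0],[0,0,0],0.015],
    [[0,0,0],[0,0,0],0.015],
    [[0,0,0],[0,0,0],0.015],
    [[0,0,0],[0,0,0],0.015],
    [[0,0,0],[0,0,0],0.015],
    [[0,0,0],[0,0,0],0.015],
    [[0,0,0],[0,0,0],0.015],
    [[0,0,0],[0,0,0],0.015],
    [[0,0,0],[0,0,0],0.015],
    [[0,0,0],[0,0,0],0.015],
    [[0,0,0],[0,0,0],0.015]
  ]
}}

```text
t: 32.7
tool_pos: [0.4305, -0.1354, 0.1679]
tcp_rot: [179.9, -9.5, 8.1]
wrist_force: [-13.0, 9.9, 34.0]
finger_gap: 0.301
```

Run:
```python
from h import *
lev(); env.snapshot('scene'); lev(); env.close_job()
```

```text
t 32.7 grasp x -0.149 z 0.1863 a -0.0781 r 0.2397 F [-13.    9.9  34. ] gap 0.025694902484277537
t 32.75 grasp x -0.149 z 0.1863 a -0.078 r 0.2397 F [-14.1   9.7  34.8] gap 0.02598234031499279
the job is handed in; nothing more can be done
```

I fed the three bare-metal tins into the lane, closed up against the end stop. I then pinched the lever grip and brought it to its stop. It was held there from about t = 28 s and handed in, still gripped, at 32.8 s.

**Tins:** The third tin met 5.8 N when pushed up against the stop. The scene camera's depth then put the file's outer edge at about 145–146 mm, which matches a closed-up row. In the last pictures the tins stand upright, and the jar, screwdriver and thinner look to be where they were.

**Lever:** It held a steady downward push of about 34 N without moving, against the 18–21 N needed at the bottom. An extra 10 N moved it only about 0.1 mm, so I take it to be on its stop.

**Open points:**
- The measured slope was −0.078 rad against the stated −0.083, about 1 mm at the grip and within calibration error.
- While I was finding the stop, the vertical wrist force rose briefly to 54 N (about 64 N in all). That went through the fingers pinching the grip, and I backed it off straight away.
- The first tin's lid is hidden under the ram, so I infer it is fully home from the lever position rather than having seen it.

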